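# Reverse the ratchet and clamp the chip package

### The arm

A 6-joint arm with a two-finger parallel gripper is mounted at the origin on the work surface. World frame = base frame: x ahead of the robot, y to its left, z up, the work surface at z = 0. Lengths are in mm, angles in degrees, forces in N, time in s.
With the tool pointing down it reaches from about 300 to 850 mm from the base axis. Payload 4.2 kg.
Tool frame: the origin (TCP) lies at the very end of the fingers, on their centre line; the grasp point (between the pads) lies 19 mm behind it (env.grip_depth is the distance from the TCP to the grasp point, in mm); y points along the fingers, z is the direction in which the jaws open and shut, and the axes are right-handed (so a half turn about y gives the same grasp; the last joint's range is limited). The gripper opens to 91 mm and grips with 3 to 60 N. Pads are 32 mm wide; open, the fingers measure 118 mm over their backs; the gripper's body (76 mm by 178 mm) begins 60 mm behind the grasp point.
Start: joints at [-69.156, 18.312, 89.639, -0, 72.044, -1.146], TCP at [215.311, -533.183, 213.976] pointing down, gripper open.
Joint ranges: [-177.97, 177.97], [-48.28, 115.42], [12.27, 149.76], [-77.06, 257.06], [2.81, 150.46], [-146.56, 146.56]. Speed limits (degrees/s): [147.25, 147.25, 180, 180, 180, 180].

### API

Orientations are given as [roll, pitch, yaw] about the fixed x, y, z axes, in that order (R = Rz(yaw) Ry(pitch) Rx(roll)).
In Python, from workcell import state, imaging, job, env gives the robot as it stands.
- The arm moves only by the shell command python3 -m pendant 'ROWS' [FORCE]. ROWS is JSON, a list of rows, each an object with "delta_pos": the shift along the tool's x, y, z in cm, a list of three; "twist": the turn, a rotation vector about the tool's x, y, z in degrees, a list of three; "grip": the opening in per cent of the stroke, from 0 (shut) to 100 (fully open). In form: [{"delta_pos": [tx, ty, tz], "twist": [wx, wy, wz], "grip": grip}, ...]. A call has exactly 5 rows; each row is the pose to reach, as a shift and turn from the pose commanded when the call began, along the tool's axes at that moment; what a row does not reach only later rows make up. A row lasts 1/10 s, in which the tool goes at most 50 mm and 8.59 degrees, less where a joint would pass 70% of its speed; a pose out of reach is approached as far as the arm can. A call with a gripper value outside its range is refused whole. The fingers move at their own pace and stop on an object; FORCE is the grip in N (left out, the last holds). Time passes only in rows, so rows that repeat a pose let the fingers close, or fill a call up. It gives the time, the measured TCP pose, the force and the opening at its end, in the units of the state.
- state(): the state, without advancing time (a new reading comes with each control period).
- imaging.grab_frame(name): name is "scene" or "top"; returns (picture, depth): 400x640x3 uint8, red, green, blue; 400x640 float32, mm along the optical axis (not along the pixel's ray), 0 where there is no reading.
- imaging.camera_info(name): a dict with "fx", "fy", "cx", "cy" (pixels), "k1" (the pictures are not rectified: a ray, as slopes to the right and down, at radius r is drawn at 1 + k1 r^2 times it, then the intrinsics apply), "R" (3x3) and "t" (3): a world point X has camera coordinates R X + t. Camera axes: x right, y down, z forward; pixel columns grow to the right and rows downward; lengths in mm; the calibration is good to about 2 mm. A picture is of the moment at which its call begins. camera_info takes no time and is no camera call.
- job.job_done(): hands the job in, once; it reports no verdict.
The state is a dict: "time_s": time; "qpos": joint angles; "qvel": joint speeds; "effort": joint torques, N m; "ee_pos": TCP position; "ee_rot": TCP orientation; "force": force on the tool from outside, world axes, zero at the start; "torque": the same for the moment, N m; "gripper_width": finger opening in mm.
Only numpy, scipy, OpenCV 4.12 (cv2) and the standard library are available. Lean on these libraries where they do the work, as an engineer would, in place of code of your own. Each camera call takes 0.05 s, during which the arm holds its last target.

### The job

The bench clamp's ratchet is set to open. Flip its little direction lever fully over to the other side, then swing the handle back and forth until the sliding jaw has pushed the ceramic chip package against the back stop and holds it firmly there, but do not crack it; then let go and leave it clamped. Move the jaw and the package only by means of the handle, and leave the other things on the bench where they are.

Things in the scene. Friction and masses are not known exactly. Their poses are not given: they have to be found in the camera images.
- clamp: grey bench clamp, bolted down: base 110 x 300 mm, 28 mm high, gearbox to 55 mm. Origin: on the table under the ratchet's vertical axis. Its own +y runs from the ratchet along the steel bed (bed top at 30 mm) to the back stop; at zero yaw its handle points to -x, to the robot
- wheel_hub (a point): top centre of the ratchet's toothed steel wheel, on its axis, 85 mm above the table. Wheel 77 mm across, 20 teeth, top at 79 mm. It drives the jaw 15 mm along the clamp's +y per radian anticlockwise seen from above; it is stiff and stays where it is left, and holds the jaw's squeeze
- handle (a joint): angle (rad) of the handle about the ratchet axis, anticlockwise positive from above, 0 along the clamp's -x; hard stops at -0.6 and 0.6, so several swings are needed. Bar 22 mm wide, top at 65 mm. Force at the knob: about 2 N to swing it free, 7 N to drive the wheel with the jaw empty, 1 N more per 10 N of squeeze on the package
- knob_top (a point): top centre of the handle's black upright knob: a round post 22 mm across, 150 mm from the ratchet axis, from 65 to 110 mm above the table (this point at 110 mm), fixed to the handle. A driving swing loses up to one tooth (0.31 rad) before a tooth is caught. Fast or jerky swings add some newtons of their own: feel for the squeeze at about 35 mm/s
- selector (a joint): angle (rad) of the direction lever about its upright pivot on the handle, anticlockwise positive; stops at -0.3 (start: opens) and 0.3. At 0.3, anticlockwise swings (handle value growing) drive the wheel and close the jaw, clockwise ones click back freely; at -0.3 the reverse; near 0 no pawl catches. It stays where left
- lever_top (a point): top centre of the direction lever's finger pin: steel, 12 mm across, from 83 to 110 mm above the table (this point at 110 mm), 30 mm from the lever's pivot towards the knob; the pivot is 52 mm from the ratchet axis. It travels 18 mm sideways stop to stop, at about 1.5 N; pushed with over about 4 N the whole handle swings too
- jaw: the clamp's sliding steel jaw, 54 mm wide, 12 mm thick along the clamp's y, from 30 to 54 mm above the table; origin: centre of its underside, so its pressing face (to the clamp's +y) is 6 mm from the origin. Starts 89 mm from the ratchet axis
- package: dark ceramic chip package with a gold window, 50 (clamp's x) x 44 (clamp's y) x 10 mm, loose on the bed between jaw and back stop, between two low rails; origin: centre of its underside. Held firmly: the jaw squeezes it with over 10 N; 20 to 70 N is right; it cracks above 110 N, little more than 1 mm of jaw travel after touch
- stop: aluminium back stop block, fixed on the bed, 74 mm wide, 24 mm thick, 26 mm high with two screw heads; origin: at the foot of its face that looks towards the jaw, 30 mm above the table
- spare_package: a bystander: a small square ceramic chip package, 42 x 42 x 8 mm, lying loose on the bench in front of the clamp; origin: centre of its underside
- thin_package: a bystander: a narrow ceramic chip package, 62 x 36 x 8 mm, lying loose on the bench behind the clamp; origin: centre of its underside
- spool: a bystander: a copper spool 44 mm across and 32 mm high, standing on the bench behind the clamp; origin: centre of its underside
- flux_bottle: a bystander: a white bottle 48 mm across, 130 mm high; origin: centre of its underside
- driver: a bystander: a black-handled screwdriver about 150 mm long lying on the bench; origin: under its middle
- jar: a bystander: an amber jar 52 mm across, 55 mm high; origin: centre of its underside

How it is judged:
By the outcome, as a careful person would: the job done as asked, in the order asked, and still so for the second after the job is handed in, with the robot touching nothing.
It also fails if it takes over 72 s, if anything falls off the work surface, if the arm or the gripper's body presses on something with over 40 N, if the wrist force passes 120 N, or if a joint passes its speed limit or range.

## Working session

There is one attempt and no reset: what is moved stays moved. The work goes in short steps, Python scripts to look and compute and a shell command to move; the robot and the scene stay as the last step left them, time stands still between calls to the robot, and variables do not carry over. Pictures are saved under pics/ and viewed, and the job is handed in when it is done.

```bash
ls; mkdir -p pics; python3 - <<'E'
from workcell import state, imaging, job, env
import cv2
print(state()); 
for n in("scene","top"):
    p,d=imaging.grab_frame(n); cv2.imwrite(f"pics/{n}0.png",p[:,:,::-1]); import numpy as np; np.save(f"pics/{n}0d.npy",d)
    print(imaging.camera_info(n))
E
```

```text
pics
{'time_s': 0.0, 'qpos': array([-6.91554421e+01,  1.83518159e+01,  8.97068207e+01, -1.66735741e-03,
        7.20449663e+01, -1.14667364e+00]), 'qvel': array([-0.06571164, -0.05919204, -0.01115478,  0.00191338,  0.00961497,
        0.04401403]), 'effort': array([ 2.19925794e-03, -4.12457514e+01, -2.31973779e+01,  7.29437009e-02,
        4.56970569e-02, -1.42450376e-04]), 'ee_pos': array([ 215.11841524, -532.68692989,  213.11573584]), 'ee_rot': array([-9.01036138e+01,  4.88382380e-04, -1.58008253e+02]), 'force': array([-1.08773051,  0.15166363,  0.3484032 ]), 'torque': array([-0.01120016,  0.03649004, -0.02220708]), 'gripper_width': 91.2847515415662}
{'fx': 376.189685422068, 'fy': 376.189685422068, 'cx': 319.3521694599884, 'cy': 201.6892522837148, 'k1': 0.008937531069784052, 'R': array([[ 0.16938237,  0.98554841, -0.00198594],
       [ 0.8292072 , -0.1436011 , -0.54017974],
       [-0.53265846,  0.08985017, -0.84154733]]), 't': array([ -53.70421721, -427.62100634, 1414.63821017])}
{'fx': 497.1737542467321, 'fy': 497.1737542467321, 'cx': 319.84080853316334, 'cy': 203.10458535193, 'k1': 0.008759661228024915, 'R': array([[-0.02201008, -0.99962927,  0.0160273 ],
       [-0.99520666,  0.02037917, -0.09564722],
       [ 0.09528514, -0.01805568, -0.99528626]]), 't': array([ -29.28005893,  576.62370115, 1316.90752251])}
```

View pics/scene0.png

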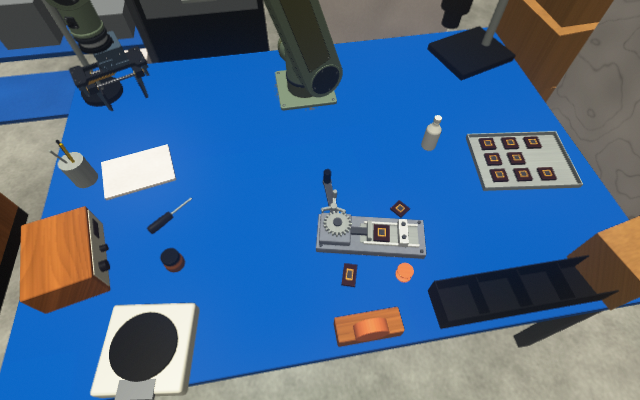

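View pics/top0.png

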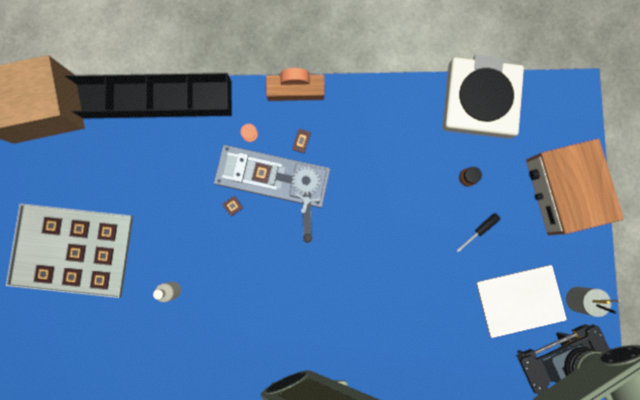

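The scene and top pictures show the clamp's wheel at top (306,180), with the handle knob near (308,238). The package is at (261,172) and the stop at (237,166). I'll zoom in and measure.

```bash
cat > h.py <<'E'
import numpy as np, cv2
from workcell import state, imaging, job, env
def ray(n,u,v):
    c=imaging.camera_info(n)
    K=np.array([[c["fx"],0,c["cx"]],[0,c["fy"],c["cy"]],[0,0,1]])
    p=cv2.undistortPoints(np.array([[[u,v]]],float),K,np.array([c["k1"],0,0,0,0.]))[0,0]
    R=np.array(c["R"]);t=np.array(c["t"])
    return -R.T@t, R.T@np.array([p[0],p[1],1])
def at(n,u,v,z):
    o,d=ray(n,u,v); return o+d*(z-o[2])/d[2]
def two(a,b):
    o1,d1=ray("top",*a);o2,d2=ray("scene",*b)
    s=np.linalg.lstsq(np.c_[d1,-d2],o2-o1,rcond=None)[0]
    p=o1+d1*s[0];q=o2+d2*s[1]; return (p+q)/2,np.linalg.norm(p-q)
def px(n,X):
    c=imaging.camera_info(n);x=np.array(c["R"])@X+c["t"];a=x[:2]/x[2];a=a*(1+c["k1"]*(a@a))
    return a*[c["fx"],c["fy"]]+[c["cx"],c["cy"]]
def crop(n,im,u0,v0,w,h,s,f):
    cv2.imwrite(f,cv2.resize(im[v0:v0+h,u0:u0+w,::-1],None,fx=s,fy=s,interpolation=cv2.INTER_CUBIC))
E
python3 - <<'E'
from h import *
for n,(u,v,w,h) in {"top":(205,120,140,130),"scene":(305,160,140,120)}.items():
    im=cv2.imread(f"pics/{n}0.png")
    crop(n,im[:,:,::-1],u,v,w,h,5 if n=="scene" else 4.5,f"pics/{n}0z.png")
E
```

```text
(no output)
```

View pics/top0z.png

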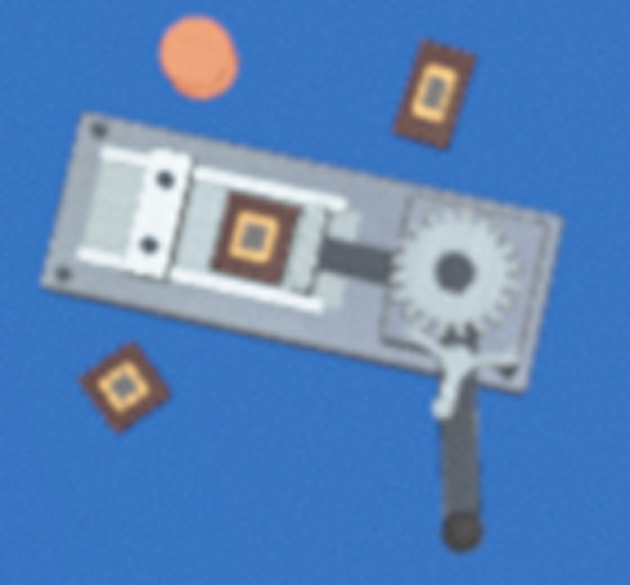

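View pics/scene0z.png

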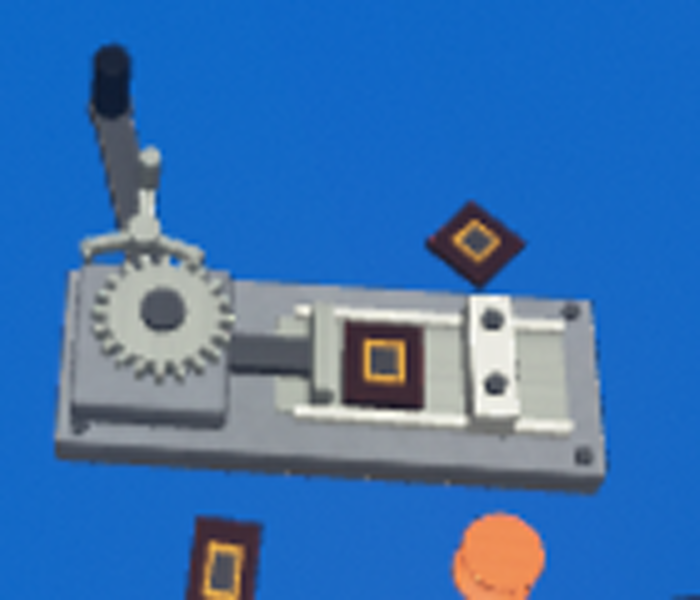

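```bash
cat > m0.py <<'E'
from h import *
T=lambda u,v:(205+(u+.5)/4.5-.5,120+(v+.5)/4.5-.5)
S=lambda u,v:(305+(u+.5)/5-.5,160+(v+.5)/5-.5)
for nm,a,b,z in [("hub",(455,271),(162,307),85),("knob",(462,528),(112,54),110),("pin",(441,409),(150,155),110),("pkg",(255,238),(385,362),40),("stopR(mid screws)",(157,212),(493,350),56)]:
    print(nm,at("top",*T(*a),z).round(1),at("scene",*S(*b),z).round(1),[np.round(x,1) for x in two(T(*a),S(*b))])
for c in [(560,218),(85,115),(42,287),(525,391)]: print("base",at("top",*T(*c),28).round(1))
for c in [(72,270),(588,300),(600,490),(58,458)]: print("base sc",at("scene",*S(*c),28 ).round(1))
print("jaw face/stop face (top) ",at("top",*T(304,250),54).round(1),at("top",*T(180,215),56).round(1))
E
python3 m0.py
```

```text
hub [631.9  -5.1  85. ] [632.3  -6.1  85. ] [array([631.9,  -5.6,  84.3]), np.float64(0.9)]
knob [483.   -6.5 110. ] [479.4  -5.7 110. ] [array([482.8,  -6.5, 114.6]), np.float64(0.1)]
pin [550.1   4.  110. ] [551.2   2.3 110. ] [array([550.1,   3.3, 108.2]), np.float64(1.5)]
pkg [660.6 114.4  40. ] [662.5 115.   40. ] [array([661.2, 115.2,  37.5]), np.float64(1.0)]
stopR(mid screws) [674.7 170.5  56. ] [673.3 170.4  56. ] [array([674.3, 170. ,  58. ]), np.float64(0.5)]
base [671.2 -68.7  28. ]
base [739.8 217.5  28. ]
base [635.3 243.7  28. ]
base [566.6 -45.2  28. ]
base sc [567.7 -44.1  28. ]
base sc [637.5 242.5  28. ]
base sc [751.5 211.8  28. ]
base sc [683.5 -71.6  28. ]
jaw face/stop face (top)  [650.7  84.2  54. ] [672.7 156.9  56. ]
```

```bash
cat > to.py <<'E'
import sys
from h import *
from scipy.spatial.transform import Rotation as Ro
# usage: to.py x y z yaw -> delta (cm, tool axes) & twist from measured pose
def rel(x,y,z,yaw,s=None):
    s=s or state(); p=np.array(s["ee_pos"]); R=Ro.from_euler("xyz",s["ee_rot"],degrees=True)
    d=R.inv().apply(np.array([x,y,z])-p)/10
    cy=s["ee_rot"][2]; dy=(yaw-cy+180)%360-180
    return d, R.inv().apply([0,0,dy]), s
if __name__=="__main__":
    d,t,s=rel(*map(float,sys.argv[1:5]))
    print("pose",np.round(s["ee_pos"],1),np.round(s["ee_rot"],1),"F",np.round(s["force"],1),"w",round(s["gripper_width"],1),"t",s["time_s"], "q",np.round(s["qpos"],0))
    print("delta cm",d.round(2),"twist",t.round(1))
E
python3 to.py 551 3 200 -0.1
```

```text
pose [ 215.1 -532.7  213.2] [ -90.1    0.  -158. ] F [ 0.1 -0.8  0.2] w 91.4 t 0.1 q [-69.  18.  90.   0.  72.  -1.]
delta cm [-51.2    1.38 -37.1 ] twist [  -0.  -157.9   -0.3]
```

```bash
python3 -m pendant '[{"delta_pos":[-4,0,-3],"twist":[0,-8.5,0],"grip":40},{"delta_pos":[-8,0,-6],"twist":[0,-17,0],"grip":40},{"delta_pos":[-12,0,-9],"twist":[0,-25.5,0],"grip":40},{"delta_pos":[-16,0,-12],"twist":[0,-34,0],"grip":40},{"delta_pos":[-20,0,-15],"twist":[0,-42.5,0],"grip":40}]' 30; python3 to.py 551 3 200 -0.1
```

```text
time_s: 0.6
ee_pos: [345.0, -317.3, 213.7]
ee_rot: [-90.0, 0.0, -115.2]
force: [1.6, -0.8, 0.0]
gripper_width: 54.0
pose [ 345.  -317.3  213.7] [ -90.     0.  -115.2] F [ 1.6 -0.8  0. ] w 54.0 t 0.6 q [-44.   9. 103.   0.  69. -19.]
delta cm [-37.75   1.37   5.  ] twist [  -0.  -115.1   -0. ]
```

```bash
python3 -m pendant '[{"delta_pos":[-4.5,0,0.6],"twist":[0,-8.5,0],"grip":40},{"delta_pos":[-9,0,1.2],"twist":[0,-17,0],"grip":40},{"delta_pos":[-13.5,0,1.8],"twist":[0,-25.5,0],"grip":40},{"delta_pos":[-18,0,2.4],"twist":[0,-34,0],"grip":40},{"delta_pos":[-22.5,0,3],"twist":[0,-42.5,0],"grip":40}]'; python3 to.py 551 3 150 -0.1
```

```text
time_s: 1.1
ee_pos: [469.0, -127.3, 213.8]
ee_rot: [-90.0, -0.0, -72.7]
force: [-0.3, -1.1, -0.2]
gripper_width: 36.7
pose [ 469.  -127.3  213.8] [-90.   -0.  -72.7] F [-0.3 -1.1 -0.2] w 36.7 t 1.1 q [-17.  10. 101.  -0.  69. -34.]
delta cm [-9.99  6.37 11.71] twist [  0.  -72.6  -0. ]
```

```bash
python3 -m pendant '[{"delta_pos":[-2,1,2.2],"twist":[0,-8.5,0],"grip":40},{"delta_pos":[-4,2,4.4],"twist":[0,-17,0],"grip":40},{"delta_pos":[-6,3,7],"twist":[0,-25.5,0],"grip":40},{"delta_pos":[-8,4,9.4],"twist":[0,-34,0],"grip":40},{"delta_pos":[-10,5,11.7],"twist":[0,-42.5,0],"grip":40}]'; python3 to.py 551 3 130 -0.1
```

```text
time_s: 1.6
ee_pos: [551.6, 2.0, 163.1]
ee_rot: [-90.0, 0.0, -30.1]
force: [-0.5, -0.2, 0.8]
gripper_width: 36.5
pose [551.6   2.  163.1] [-90.    0.  -30.1] F [-0.5 -0.2  0.8] w 36.5 t 1.6 q [ -1.  18.  97.  -0.  64. -61.]
delta cm [-0.1   3.31  0.06] twist [ -0. -30.  -0.]
```

```bash
python3 -m pendant '[{"delta_pos":[0,1,0],"twist":[0,-8,0],"grip":40},{"delta_pos":[0,2,0],"twist":[0,-16,0],"grip":40},{"delta_pos":[0,3,0],"twist":[0,-24,0],"grip":40},{"delta_pos":[0,3,0],"twist":[0,-30,0],"grip":40},{"delta_pos":[0,3,0],"twist":[0,-30,0],"grip":40}]'; python3 to.py 551 3 92 -0.1
python3 - <<'E'
from h import *
for n,(u,v,w,h) in {"top":(245,130,100,130),"scene":(285,130,120,110)}.items():
    im,d=imaging.grab_frame(n); crop(n,im,u,v,w,h,5,f"pics/{n}1z.png")
E
```

```text
time_s: 2.1
ee_pos: [550.8, 0.8, 133.2]
ee_rot: [-90.0, 0.1, -0.5]
force: [-0.7, 0.1, -0.2]
gripper_width: 36.5
pose [550.8   0.8 133.2] [-90.    0.1  -0.5] F [-0.7  0.1 -0.2] w 36.5 t 2.1 q [ -1.  20. 100.  -0.  60. -91.]
delta cm [0.02 4.12 0.22] twist [-0.  -0.4 -0. ]
```

View pics/scene1z.png

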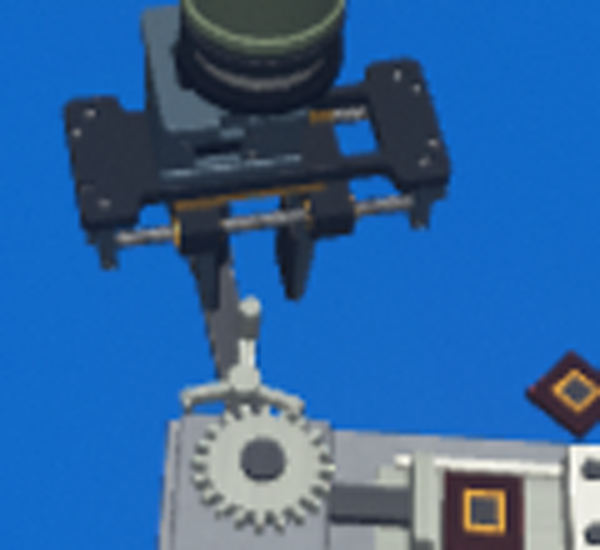

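View pics/top1z.png

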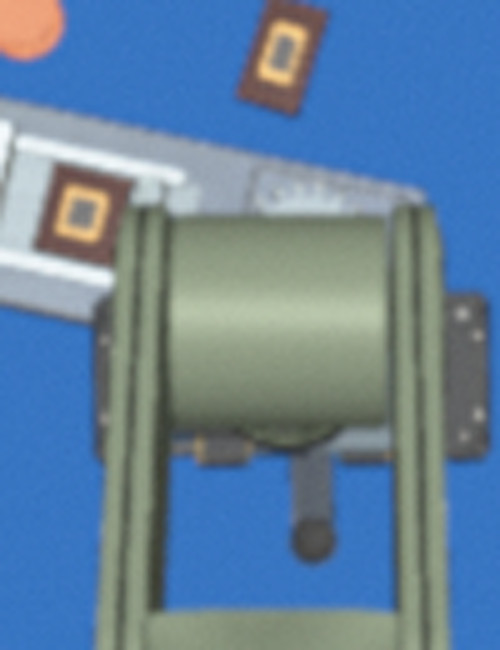

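In the scene crop the fingertips at (210,305) and (295,295) straddle the pin at (249,305). In the top view the knob sits clear of the gripper. Next I'll lower.

```bash
python3 -m pendant '[{"delta_pos":[0,1,0.1],"twist":[0,0,0],"grip":40},{"delta_pos":[0,2,0.2],"twist":[0,0,0],"grip":40},{"delta_pos":[0,3,0.2],"twist":[0,0,0],"grip":40},{"delta_pos":[0,4.1,0.2],"twist":[0,0,0],"grip":40},{"delta_pos":[0,4.1,0.2],"twist":[0,0,0],"grip":40}]'
python3 to.py 551 -27 92 -0.1
python3 - <<'E'
from h import *
im,d=imaging.grab_frame("scene"); crop("scene",im,285,130,120,110,5,f"pics/scene2z.png")
E
```

```text
time_s: 2.7
ee_pos: [549.8, 2.8, 90.8]
ee_rot: [-90.0, 0.2, -0.5]
force: [-1.2, 0.3, -0.2]
gripper_width: 36.6
pose [549.8   2.8  90.8] [-90.    0.2  -0.5] F [-1.2  0.3 -0.2] w 36.6 t 2.7 q [ -1.  22. 103.  -0.  55. -90.]
delta cm [ 0.15 -0.12 -2.97] twist [-0.  -0.4 -0. ]
```

View pics/scene2z.png

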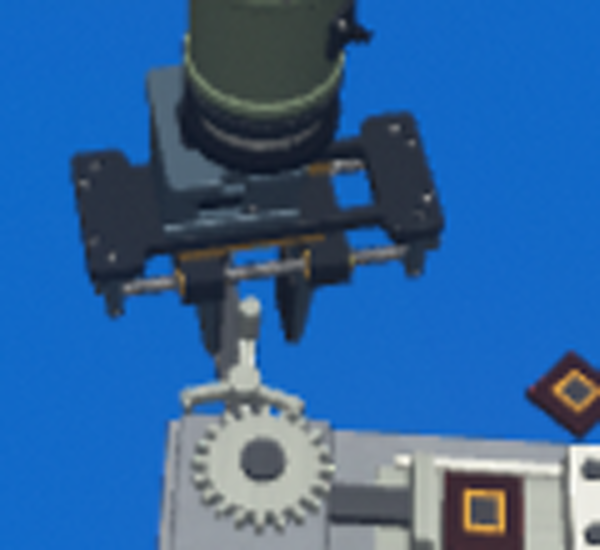

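The pin at (249,305) stands between the fingers. Now I'll push towards −y, tool −z.

```bash
python3 -m pendant '[{"delta_pos":[0.1,0,-0.5],"twist":[0,0,0],"grip":40},{"delta_pos":[0.1,0,-0.9],"twist":[0,0,0],"grip":40},{"delta_pos":[0.1,0,-1.2],"twist":[0,0,0],"grip":40},{"delta_pos":[0.1,0,-1.5],"twist":[0,0,0],"grip":40},{"delta_pos":[0.1,0,-1.8],"twist":[0,0,0],"grip":40}]'
python3 -m pendant '[{"delta_pos":[0,0,-0.2],"twist":[0,0,0],"grip":40},{"delta_pos":[0,0,-0.4],"twist":[0,0,0],"grip":40},{"delta_pos":[0,0,-0.6],"twist":[0,0,0],"grip":40},{"delta_pos":[0,0,-0.8],"twist":[0,0,0],"grip":40},{"delta_pos":[0,0,-0.9],"twist":[0,0,0],"grip":40}]'
```

```text
time_s: 3.25
ee_pos: [551.6, -15.2, 93.0]
ee_rot: [-90.0, 0.0, -0.5]
force: [-1.3, 2.6, 1.2]
gripper_width: 36.4
time_s: 3.75
ee_pos: [552.0, -24.4, 92.9]
ee_rot: [-90.0, 0.0, -0.5]
force: [-1.8, 2.2, -0.5]
gripper_width: 36.7
```

```bash
python3 -m pendant '[{"delta_pos":[0,0,-0.1],"twist":[0,0,0],"grip":40},{"delta_pos":[0,0,-0.2],"twist":[0,0,0],"grip":40},{"delta_pos":[0,0,-0.3],"twist":[0,0,0],"grip":40},{"delta_pos":[0,0,-0.35],"twist":[0,0,0],"grip":40},{"delta_pos":[0,0,-0.4],"twist":[0,0,0],"grip":40}]'
python3 -m pendant '[{"delta_pos":[0,0,-0.1],"twist":[0,0,0],"grip":40},{"delta_pos":[0,0,-0.2],"twist":[0,0,0],"grip":40},{"delta_pos":[0,0,-0.25],"twist":[0,0,0],"grip":40},{"delta_pos":[0,0,-0.3],"twist":[0,0,0],"grip":40},{"delta_pos":[0,0,-0.3],"twist":[0,0,0],"grip":40}]'
python3 - <<'E'
from h import *
im,d=imaging.grab_frame("scene"); crop("scene",im,285,130,120,110,5,f"pics/scene3z.png")
E
```

```text
time_s: 4.25
ee_pos: [552.2, -28.0, 92.9]
ee_rot: [-90.0, -0.0, -0.5]
force: [-0.1, 3.8, -0.8]
gripper_width: 36.7
time_s: 4.75
ee_pos: [552.3, -31.4, 92.9]
ee_rot: [-90.0, -0.0, -0.5]
force: [0.4, 3.0, -1.3]
gripper_width: 36.6
```

View pics/scene3z.png

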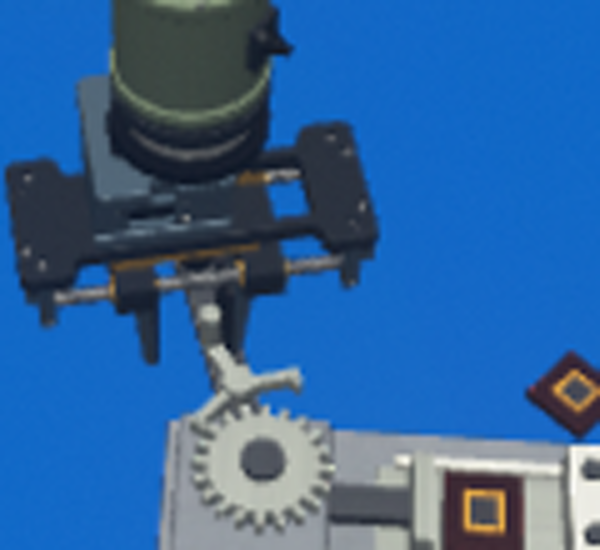

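```bash
python3 -m pendant '[{"delta_pos":[0,0,0.6],"twist":[0,0,0],"grip":40},{"delta_pos":[0,-2,0.8],"twist":[0,0,0],"grip":40},{"delta_pos":[0,-5,0.8],"twist":[0,0,0],"grip":40},{"delta_pos":[-3,-6,0.8],"twist":[0,0,0],"grip":40},{"delta_pos":[-7,-6,0.8],"twist":[0,0,0],"grip":40}]'
python3 - <<'E'
from h import *
for n,(u,v,w,h) in {"top":(245,130,100,130),"scene":(285,130,120,110)}.items():
    im,d=imaging.grab_frame(n); crop(n,im,u,v,w,h,5,f"pics/{n}4z.png")
E
```

```text
time_s: 5.3
ee_pos: [483.9, -23.3, 154.9]
ee_rot: [-90.1, -0.3, -0.5]
force: [-0.4, -0.1, -0.2]
gripper_width: 36.1
```

View pics/scene4z.png

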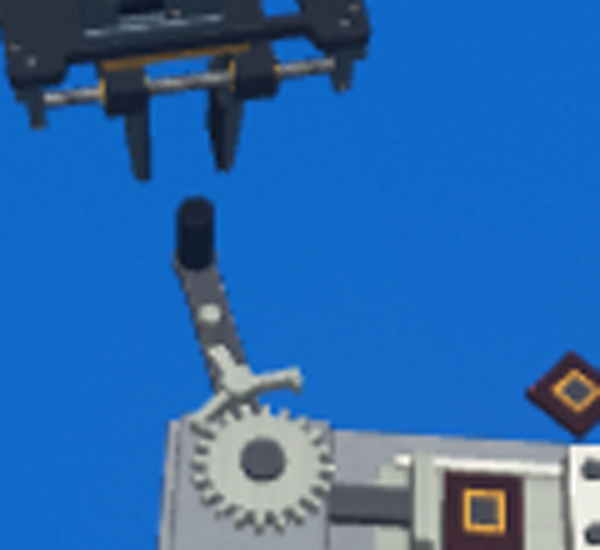

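View pics/top4z.png

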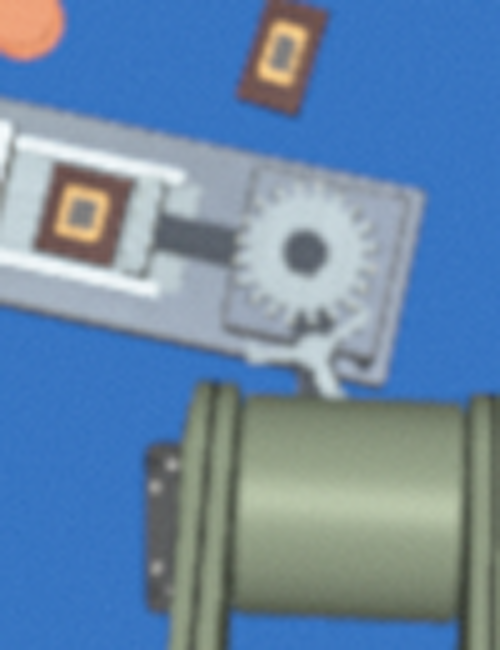

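The lever has flipped: the pin is at (208,313) in the scene crop and the knob top at (196,207). I'll compute both.

```bash
python3 - <<'E'
from h import *
S=lambda u,v:(285+(u+.5)/5-.5,130+(v+.5)/5-.5)
k=at("scene",*S(196,208),110);p=at("scene",*S(208,313),110)
hub=np.array([632,-5.5]);
print(k.round(1),p.round(1))
for y in (-13.45,):
    h=np.arctan2(*(k[:2]-hub)[::-1]);print("handle",((np.degrees(h)%360)-180-y),np.linalg.norm(k[:2]-hub))
    pv=hub+52*np.array([np.cos(h),np.sin(h)]);v=p[:2]-pv
    print("sel",np.degrees(np.arctan2(v[1],v[0])-h)%360,np.linalg.norm(v))
E
python3 to.py 481 -17 140 4
```

```text
[480.7 -15.1 110. ] [552.5 -21.3 110. ]
handle 17.09057375442738 151.6242703716542
sel 20.66949502619281 30.331157225727427
pose [476.6 -22.9 152.9] [-90.1   0.3  -0.5] F [0.6 1.  0.9] w 36.4 t 5.4 q [ -4.  13. 107.  -0.  60. -94.]
delta cm [0.45 1.29 0.6 ] twist [-0.  -4.5 -0. ]
```

```bash
python3 -m pendant '[{"delta_pos":[0.5,1,0.8],"twist":[0,-4,0],"grip":40},{"delta_pos":[0.5,2,0.8],"twist":[0,-4,0],"grip":40},{"delta_pos":[0.5,4,0.8],"twist":[0,-4,0],"grip":40},{"delta_pos":[0.5,6,0.8],"twist":[0,-4,0],"grip":40},{"delta_pos":[0.5,7.3,0.8],"twist":[0,-4,0],"grip":40}]'
python3 -m pendant '[{"delta_pos":[0,0,0],"twist":[0,0,0],"grip":40},{"delta_pos":[0,0,0],"twist":[0,0,0],"grip":34},{"delta_pos":[0,0,0],"twist":[0,0,0],"grip":30},{"delta_pos":[0,0,0],"twist":[0,0,0],"grip":30},{"delta_pos":[0,0,0],"twist":[0,0,0],"grip":30}]' 60
python3 to.py 482.3 -15 78 3.6
```

```text
time_s: 5.9
ee_pos: [486.5, -15.1, 78.2]
ee_rot: [-90.0, 0.1, 3.4]
force: [0.5, 0.3, -0.2]
gripper_width: 36.6
time_s: 6.4
ee_pos: [487.5, -14.7, 80.5]
ee_rot: [-90.0, -0.1, 3.5]
force: [0.6, 0.1, 0.4]
gripper_width: 27.4
pose [487.5 -14.7  80.5] [-90.   -0.1   3.5] F [0.6 0.1 0.4] w 27.4 t 6.4 q [ -3.  18. 112.  -0.  50. -97.]
delta cm [-0.52  0.25  0.01] twist [ 0.  -0.1 -0. ]
```

```bash
python3 -m pendant '[{"delta_pos":[-0.04,0,1.31],"twist":[0,5,0],"grip":30},{"delta_pos":[0.03,0,2.64],"twist":[0,10,0],"grip":30},{"delta_pos":[0.22,0,3.96],"twist":[0,15,0],"grip":30},{"delta_pos":[0.53,0,5.27],"twist":[0,20,0],"grip":30},{"delta_pos":[0.95,0,6.55],"twist":[0,25,0],"grip":30}]'
cat > pol.py <<'E'
from h import *
hub=np.array([632,-5.5])
def pol(s=None):
    s=s or state(); d=s["ee_pos"][:2]-hub; h=np.degrees(np.arctan2(d[1],d[0]))%360; a=np.radians(h)
    f=s["force"][:2]; er=np.array([np.cos(a),np.sin(a)]);et=np.array([-er[1],er[0]])
    print(f"t {s['time_s']:.2f} r {np.hypot(*d):.1f} handle(tcp) {h-166.55:.2f}deg yaw-err {(s['ee_rot'][2]-(h-180)):.2f} z {s['ee_pos'][2]:.1f} Ft {f@et:.2f} Fr {f@er:.2f} Fz {s['force'][2]:.1f} w {s['gripper_width']:.1f}")
if __name__=="__main__": pol()
E
python3 pol.py
```

```text
time_s: 6.9
ee_pos: [493.3, 51.1, 80.5]
ee_rot: [-90.0, -0.1, -21.7]
force: [1.3, -2.8, 0.5]
gripper_width: 27.2
t 6.90 r 149.9 handle(tcp) -8.75deg yaw-err 0.52 z 80.5 Ft 2.14 Fr -2.24 Fz 0.5 w 27.2
```

```bash
python3 -m pendant '[{"delta_pos":[0.06,0,1.31],"twist":[0,5,0],"grip":30},{"delta_pos":[0.23,0,2.6],"twist":[0,10,0],"grip":30},{"delta_pos":[0.51,0,3.88],"twist":[0,15,0],"grip":30},{"delta_pos":[0.9,0,5.13],"twist":[0,20,0],"grip":30},{"delta_pos":[1.38,0,6.25],"twist":[0,24.6,0],"grip":30}]'
python3 pol.py
python3 - <<'E'
from h import *
for n,(u,v,w,h) in {"top":(225,120,120,110),"scene":(305,150,130,110)}.items():
    im,d=imaging.grab_frame(n); crop(n,im,u,v,w,h,5,f"pics/{n}5z.png")
E
```

```text
time_s: 7.4
ee_pos: [528.2, 104.3, 80.3]
ee_rot: [-90.1, -0.0, -46.3]
force: [-0.7, -1.6, 0.8]
gripper_width: 27.1
t 7.40 r 151.0 handle(tcp) -33.16deg yaw-err 0.34 z 80.3 Ft 1.59 Fr -0.73 Fz 0.8 w 27.1
```

View pics/scene5z.png

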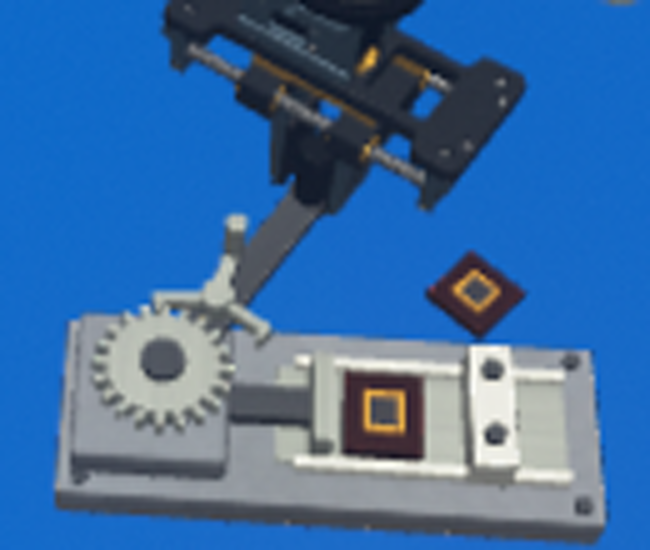

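View pics/top5z.png

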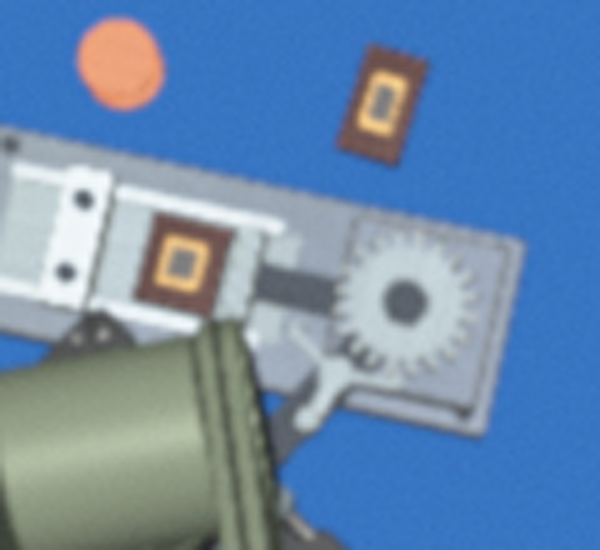

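The jaw and package have not moved, and the selector is still over. The first driving swing is at most 18 mm of jaw travel, and I measured about 28 mm needed.

```bash
python3 -m pendant '[{"delta_pos":[0.04,0,-1.05],"twist":[0,-4,0],"grip":30},{"delta_pos":[0.15,0,-2.09],"twist":[0,-8,0],"grip":30},{"delta_pos":[0.33,0,-3.12],"twist":[0,-12,0],"grip":30},{"delta_pos":[0.58,0,-4.13],"twist":[0,-16,0],"grip":30},{"delta_pos":[0.9,0,-5.13],"twist":[0,-20,0],"grip":30}]'; python3 pol.py
python3 -m pendant '[{"delta_pos":[0.04,0,-1.05],"twist":[0,-4,0],"grip":30},{"delta_pos":[0.15,0,-2.09],"twist":[0,-8,0],"grip":30},{"delta_pos":[0.33,0,-3.12],"twist":[0,-12,0],"grip":30},{"delta_pos":[0.58,0,-4.13],"twist":[0,-16,0],"grip":30},{"delta_pos":[0.9,0,-5.13],"twist":[0,-20,0],"grip":30}]'; python3 pol.py
```

```text
time_s: 8.0
ee_pos: [498.4, 63.5, 80.2]
ee_rot: [-89.7, -0.1, -25.9]
force: [3.4, 6.0, -3.6]
gripper_width: 27.9
t 8.00 r 150.3 handle(tcp) -13.85deg yaw-err 1.39 z 80.2 Ft -6.85 Fr -0.27 Fz -3.6 w 27.9
time_s: 8.5
ee_pos: [483.1, 13.4, 80.2]
ee_rot: [-89.8, -0.1, -5.9]
force: [1.2, 6.3, -0.5]
gripper_width: 27.6
t 8.50 r 150.1 handle(tcp) 6.21deg yaw-err 1.31 z 80.2 Ft -6.40 Fr -0.36 Fz -0.5 w 27.6
```

```bash
python3 -m pendant '[{"delta_pos":[0.04,0,-1.05],"twist":[0,-4,0],"grip":30},{"delta_pos":[0.15,0,-2.09],"twist":[0,-8,0],"grip":30},{"delta_pos":[0.33,0,-3.12],"twist":[0,-12,0],"grip":30},{"delta_pos":[0.58,0,-4.13],"twist":[0,-16,0],"grip":30},{"delta_pos":[0.9,0,-5.13],"twist":[0,-20,0],"grip":30}]'; python3 pol.py
python3 -m pendant '[{"delta_pos":[0,0,-0.52],"twist":[0,-2,0],"grip":30},{"delta_pos":[0.04,0,-1.05],"twist":[0,-4,0],"grip":30},{"delta_pos":[0.08,0,-1.57],"twist":[0,-6,0],"grip":30},{"delta_pos":[0.13,0,-2],"twist":[0,-7.6,0],"grip":30},{"delta_pos":[0.13,0,-2],"twist":[0,-7.6,0],"grip":30}]'; python3 pol.py
python3 - <<'E'
from h import *
for n,(u,v,w,h) in {"top":(205,120,140,110),"scene":(305,150,130,110)}.items():
    im,d=imaging.grab_frame(n); crop(n,im,u,v,w,h,5,f"pics/{n}6z.png")
E
```

```text
time_s: 9.0
ee_pos: [485.8, -38.5, 80.2]
ee_rot: [-89.8, -0.0, 14.1]
force: [-0.4, 6.8, 1.7]
gripper_width: 27.3
t 9.00 r 149.8 handle(tcp) 26.16deg yaw-err 1.35 z 80.2 Ft -6.69 Fr -1.12 Fz 1.7 w 27.3
time_s: 9.5
ee_pos: [491.7, -58.0, 80.1]
ee_rot: [-89.8, 0.0, 21.5]
force: [-0.1, 4.3, 2.0]
gripper_width: 26.8
t 9.50 r 149.8 handle(tcp) 33.95deg yaw-err 1.03 z 80.1 Ft -4.03 Fr -1.38 Fz 2.0 w 26.8
```

View pics/scene6z.png

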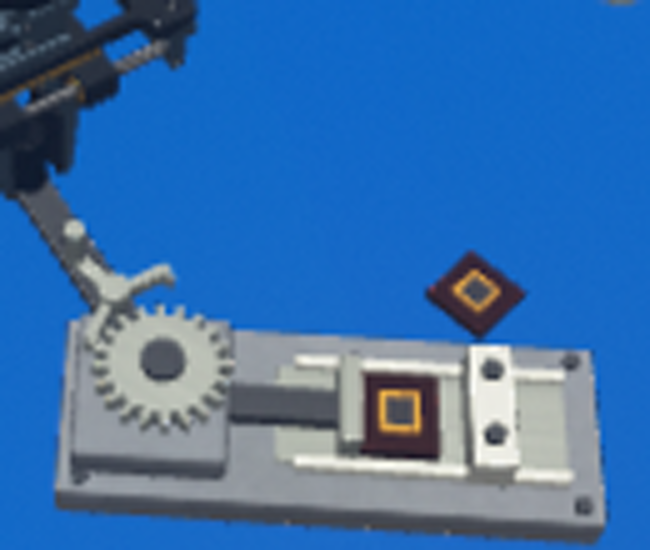

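View pics/top6z.png

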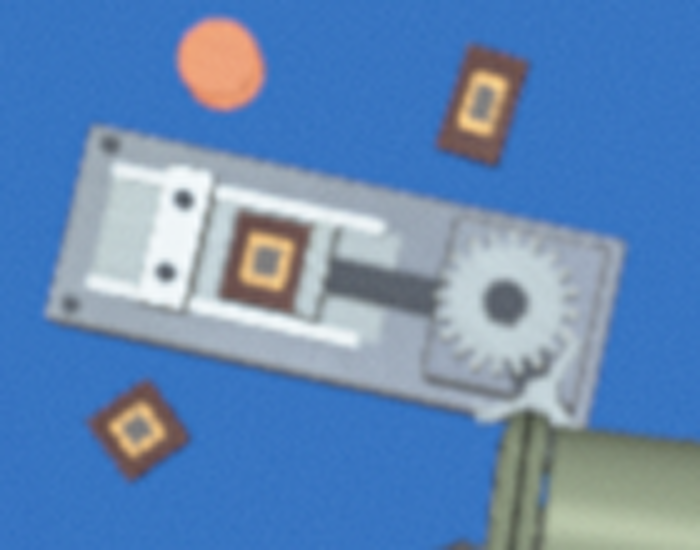

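The jaw is in contact with the package: package centre at scene (401,410) and top (267,261), stop face near top (210,235). I'll measure the remaining gap, which is reference only because I'll feel the force at the end.

```bash
python3 - <<'E'
from h import *
T=lambda u,v:(205+(u+.5)/5-.5,120+(v+.5)/5-.5)
S=lambda u,v:(305+(u+.5)/5-.5,150+(v+.5)/5-.5)
a=np.radians(-13.45);ya=np.array([-np.sin(a),np.cos(a)]);hub=np.array([632,-5.5])
f=lambda p:round(float((p[:2]-hub)@ya),1)
print("pkg c",f(at("top",*T(267,261),40)),f(at("scene",*S(401,410),40)))
print("jaw top edges scene",[f(at("scene",*S(*q),54)) for q in((340,400),(357,400))])
print("jaw top edges top",[f(at("top",*T(*q),54)) for q in((326,272),(304,268))])
print("stop face top",[f(at("top",*T(*q),56)) for q in((210,190),(190,290),(200,240))], "scene",[f(at("scene",*S(*q),56)) for q in((470,380),(475,440))])
E
```

```text
pkg c 132.3 133.1
jaw top edges scene [97.9, 107.1]
jaw top edges top [98.4, 110.3]
stop face top [168.2, 166.5, 167.3] scene [168.8, 169.7]
```

```bash
R='x'; python3 -m pendant '[{"delta_pos":[0.06,0,1.31],"twist":[0,5,0],"grip":30},{"delta_pos":[0.23,0,2.6],"twist":[0,10,0],"grip":30},{"delta_pos":[0.51,0,3.88],"twist":[0,15,0],"grip":30},{"delta_pos":[0.9,0,5.13],"twist":[0,20,0],"grip":30},{"delta_pos":[1.4,0,6.34],"twist":[0,25,0],"grip":30}]'>/dev/null; python3 pol.py
python3 -m pendant '[{"delta_pos":[0.06,0,1.31],"twist":[0,5,0],"grip":30},{"delta_pos":[0.23,0,2.6],"twist":[0,10,0],"grip":30},{"delta_pos":[0.51,0,3.88],"twist":[0,15,0],"grip":30},{"delta_pos":[0.9,0,5.13],"twist":[0,20,0],"grip":30},{"delta_pos":[1.4,0,6.34],"twist":[0,25,0],"grip":30}]'>/dev/null; python3 pol.py
python3 -m pendant '[{"delta_pos":[0.03,0,0.92],"twist":[0,3.5,0],"grip":30},{"delta_pos":[0.11,0,1.83],"twist":[0,7,0],"grip":30},{"delta_pos":[0.25,0,2.73],"twist":[0,10.5,0],"grip":30},{"delta_pos":[0.45,0,3.63],"twist":[0,14,0],"grip":30},{"delta_pos":[0.69,0,4.51],"twist":[0,17.5,0],"grip":30}]'>/dev/null; python3 pol.py
```

```text
t 10.10 r 149.6 handle(tcp) 9.54deg yaw-err 0.31 z 80.2 Ft 2.23 Fr -1.95 Fz -0.2 w 27.4
t 10.60 r 150.1 handle(tcp) -15.42deg yaw-err 0.29 z 80.2 Ft 2.66 Fr -1.58 Fz 0.4 w 27.6
t 11.10 r 150.5 handle(tcp) -32.72deg yaw-err 0.14 z 80.1 Ft 2.22 Fr -1.24 Fz 1.5 w 27.5
```

```bash
python3 -m pendant '[{"delta_pos":[0.04,0,-1.05],"twist":[0,-4,0],"grip":30},{"delta_pos":[0.15,0,-2.09],"twist":[0,-8,0],"grip":30},{"delta_pos":[0.33,0,-3.12],"twist":[0,-12,0],"grip":30},{"delta_pos":[0.58,0,-4.13],"twist":[0,-16,0],"grip":30},{"delta_pos":[0.9,0,-5.13],"twist":[0,-20,0],"grip":30}]'>/dev/null; python3 pol.py
python3 -m pendant '[{"delta_pos":[0.02,0,-0.79],"twist":[0,-3,0],"grip":30},{"delta_pos":[0.08,0,-1.57],"twist":[0,-6,0],"grip":30},{"delta_pos":[0.18,0,-2.35],"twist":[0,-9,0],"grip":30},{"delta_pos":[0.31,0,-3.05],"twist":[0,-11.7,0],"grip":30},{"delta_pos":[0.4,0,-3.5],"twist":[0,-13.5,0],"grip":30}]'>/dev/null; python3 pol.py
python3 - <<'E'
from h import *
im,d=imaging.grab_frame("scene"); crop("scene",im,305,150,130,110,5,f"pics/scene7z.png")
E
```

```text
t 11.60 r 149.6 handle(tcp) -13.72deg yaw-err 1.34 z 80.3 Ft -7.29 Fr 0.84 Fz -2.4 w 27.4
t 12.10 r 149.5 handle(tcp) -0.10deg yaw-err 1.12 z 80.3 Ft -6.01 Fr -0.28 Fz -1.7 w 27.3
```

View pics/scene7z.png

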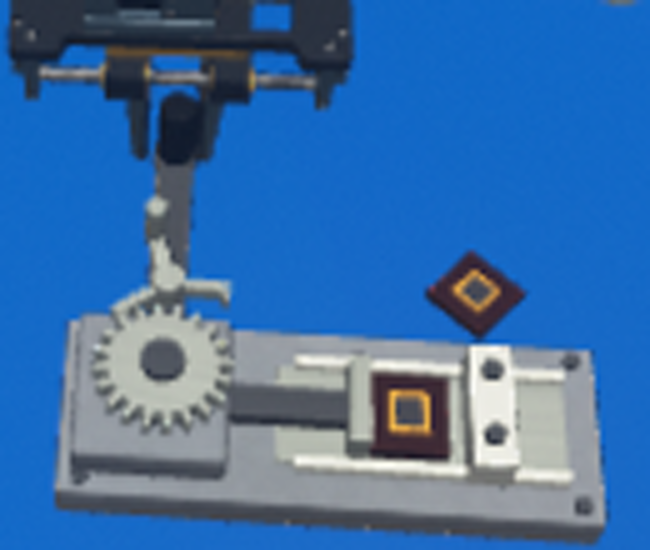

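```bash
python3 -m pendant '[{"delta_pos":[0.01,0,-0.52],"twist":[0,-2,0],"grip":30},{"delta_pos":[0.04,0,-1.05],"twist":[0,-4,0],"grip":30},{"delta_pos":[0.08,0,-1.57],"twist":[0,-6,0],"grip":30},{"delta_pos":[0.15,0,-2.09],"twist":[0,-8,0],"grip":30},{"delta_pos":[0.23,0,-2.6],"twist":[0,-10,0],"grip":30}]'>/dev/null; python3 pol.py
python3 -m pendant '[{"delta_pos":[0,0,-0.34],"twist":[0,-1.3,0],"grip":30},{"delta_pos":[0.02,0,-0.68],"twist":[0,-2.6,0],"grip":30},{"delta_pos":[0.03,0,-1.02],"twist":[0,-3.9,0],"grip":30},{"delta_pos":[0.06,0,-1.36],"twist":[0,-5.2,0],"grip":30},{"delta_pos":[0.1,0,-1.7],"twist":[0,-6.5,0],"grip":30}]'>/dev/null; python3 pol.py
```

```text
t 12.65 r 149.4 handle(tcp) 9.85deg yaw-err 1.17 z 80.3 Ft -6.95 Fr -0.90 Fz -0.2 w 27.6
t 13.15 r 149.3 handle(tcp) 16.35deg yaw-err 1.14 z 80.3 Ft -7.63 Fr -1.01 Fz -0.9 w 27.5
```

```bash
python3 -m pendant '[{"delta_pos":[0,0,-0.34],"twist":[0,-1.3,0],"grip":30},{"delta_pos":[0.02,0,-0.68],"twist":[0,-2.6,0],"grip":30},{"delta_pos":[0.03,0,-1.02],"twist":[0,-3.9,0],"grip":30},{"delta_pos":[0.04,0,-1.15],"twist":[0,-4.4,0],"grip":30},{"delta_pos":[0.04,0,-1.15],"twist":[0,-4.4,0],"grip":30}]'>/dev/null; python3 pol.py
python3 - <<'E'
from h import *
im,d=imaging.grab_frame("scene"); crop("scene",im,305,150,130,110,5,f"pics/scene8z.png")
E
```

```text
t 13.65 r 149.3 handle(tcp) 20.85deg yaw-err 0.99 z 80.2 Ft -4.53 Fr -1.55 Fz 1.4 w 27.0
```

View pics/scene8z.png

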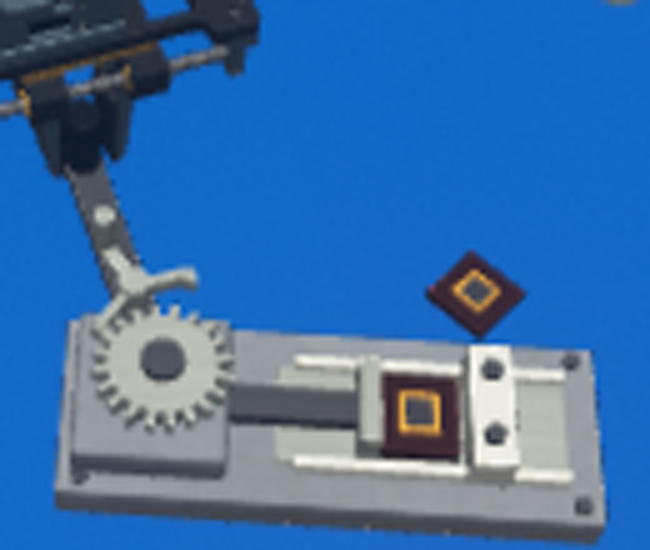

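The package centre is now at scene (420,412), about 3 mm short of the stop. The handle would reach its own end stop about when the squeeze starts, so I'll click back 35° and do the squeeze in mid-swing.

```bash
python3 -m pendant '[{"delta_pos":[0.03,0,0.92],"twist":[0,3.5,0],"grip":30},{"delta_pos":[0.11,0,1.83],"twist":[0,7,0],"grip":30},{"delta_pos":[0.25,0,2.73],"twist":[0,10.5,0],"grip":30},{"delta_pos":[0.45,0,3.63],"twist":[0,14,0],"grip":30},{"delta_pos":[0.69,0,4.51],"twist":[0,17.5,0],"grip":30}]'>/dev/null; python3 pol.py
python3 -m pendant '[{"delta_pos":[0.03,0,0.92],"twist":[0,3.5,0],"grip":30},{"delta_pos":[0.11,0,1.83],"twist":[0,7,0],"grip":30},{"delta_pos":[0.25,0,2.73],"twist":[0,10.5,0],"grip":30},{"delta_pos":[0.45,0,3.63],"twist":[0,14,0],"grip":30},{"delta_pos":[0.69,0,4.51],"twist":[0,17.5,0],"grip":30}]'>/dev/null; python3 pol.py
python3 -m pendant '[{"delta_pos":[0,0,-0.34],"twist":[0,-1.3,0],"grip":30},{"delta_pos":[0.02,0,-0.68],"twist":[0,-2.6,0],"grip":30},{"delta_pos":[0.03,0,-1.02],"twist":[0,-3.9,0],"grip":30},{"delta_pos":[0.06,0,-1.36],"twist":[0,-5.2,0],"grip":30},{"delta_pos":[0.1,0,-1.7],"twist":[0,-6.5,0],"grip":30}]'>/dev/null; python3 pol.py
```

```text
t 14.20 r 150.0 handle(tcp) 3.95deg yaw-err 0.36 z 80.1 Ft 2.01 Fr -1.74 Fz 0.4 w 27.4
t 14.70 r 150.2 handle(tcp) -13.50deg yaw-err 0.32 z 80.1 Ft 2.37 Fr -1.98 Fz 1.0 w 27.2
t 15.20 r 150.7 handle(tcp) -7.11deg yaw-err 0.56 z 80.0 Ft -2.00 Fr 0.11 Fz -0.3 w 27.4
```

```bash
python3 -m pendant '[{"delta_pos":[0,0,-0.34],"twist":[0,-1.3,0],"grip":30},{"delta_pos":[0.02,0,-0.68],"twist":[0,-2.6,0],"grip":30},{"delta_pos":[0.03,0,-1.02],"twist":[0,-3.9,0],"grip":30},{"delta_pos":[0.06,0,-1.36],"twist":[0,-5.2,0],"grip":30},{"delta_pos":[0.1,0,-1.7],"twist":[0,-6.5,0],"grip":30}]'>/dev/null; python3 pol.py
```

```text
t 15.70 r 150.6 handle(tcp) -0.70deg yaw-err 0.65 z 80.0 Ft -1.84 Fr -0.10 Fz 1.7 w 27.2
```

```bash
python3 -m pendant '[{"delta_pos":[0,0,-0.34],"twist":[0,-1.3,0],"grip":30},{"delta_pos":[0.02,0,-0.68],"twist":[0,-2.6,0],"grip":30},{"delta_pos":[0.03,0,-1.02],"twist":[0,-3.9,0],"grip":30},{"delta_pos":[0.06,0,-1.36],"twist":[0,-5.2,0],"grip":30},{"delta_pos":[0.1,0,-1.7],"twist":[0,-6.5,0],"grip":30}]'>/dev/null; python3 pol.py
```

```text
t 16.20 r 150.4 handle(tcp) 5.39deg yaw-err 1.00 z 79.9 Ft -6.65 Fr 1.27 Fz 1.5 w 27.7
```

```bash
python3 -m pendant '[{"delta_pos":[0,0,-0.3],"twist":[0,-1.1,0],"grip":30},{"delta_pos":[0.01,0,-0.6],"twist":[0,-2.2,0],"grip":30},{"delta_pos":[0.02,0,-0.9],"twist":[0,-3.3,0],"grip":30},{"delta_pos":[0.04,0,-1.1],"twist":[0,-4.2,0],"grip":30},{"delta_pos":[0.06,0,-1.3],"twist":[0,-5,0],"grip":30}]'>/dev/null; python3 pol.py
```

```text
t 16.70 r 150.3 handle(tcp) 10.34deg yaw-err 1.03 z 79.9 Ft -6.46 Fr 0.06 Fz 1.4 w 27.4
```

```bash
python3 -m pendant '[{"delta_pos":[0,0,-0.12],"twist":[0,-0.4,0],"grip":30},{"delta_pos":[0,0,-0.24],"twist":[0,-0.8,0],"grip":30},{"delta_pos":[0.01,0,-0.36],"twist":[0,-1.3,0],"grip":30},{"delta_pos":[0.01,0,-0.48],"twist":[0,-1.8,0],"grip":30},{"delta_pos":[0.01,0,-0.6],"twist":[0,-2.3,0],"grip":30}]'>/dev/null; python3 pol.py
```

```text
t 17.20 r 150.3 handle(tcp) 12.60deg yaw-err 1.07 z 80.0 Ft -7.21 Fr 0.09 Fz 2.0 w 27.1
```

```bash
python3 -m pendant '[{"delta_pos":[0,0,-0.12],"twist":[0,-0.4,0],"grip":30},{"delta_pos":[0,0,-0.24],"twist":[0,-0.8,0],"grip":30},{"delta_pos":[0.01,0,-0.36],"twist":[0,-1.3,0],"grip":30},{"delta_pos":[0.01,0,-0.48],"twist":[0,-1.8,0],"grip":30},{"delta_pos":[0.01,0,-0.6],"twist":[0,-2.3,0],"grip":30}]'>/dev/null; python3 pol.py
```

```text
t 17.70 r 150.3 handle(tcp) 14.89deg yaw-err 1.08 z 79.9 Ft -6.56 Fr -0.12 Fz 1.4 w 27.4
```

```bash
python3 -m pendant '[{"delta_pos":[0,0,-0.12],"twist":[0,-0.4,0],"grip":30},{"delta_pos":[0,0,-0.24],"twist":[0,-0.8,0],"grip":30},{"delta_pos":[0.01,0,-0.36],"twist":[0,-1.3,0],"grip":30},{"delta_pos":[0.01,0,-0.44],"twist":[0,-1.7,0],"grip":30},{"delta_pos":[0.01,0,-0.52],"twist":[0,-2,0],"grip":30}]'>/dev/null; python3 pol.py
python3 - <<'E'
from h import *
for n,(u,v,w,h) in {"top":(205,120,100,90),"scene":(345,195,100,60)}.items():
    im,d=imaging.grab_frame(n); crop(n,im,u,v,w,h,6,f"pics/{n}9z.png")
E
```

```text
t 18.20 r 150.3 handle(tcp) 16.78deg yaw-err 1.16 z 79.9 Ft -8.27 Fr -0.30 Fz 2.9 w 27.3
```

View pics/top9z.png

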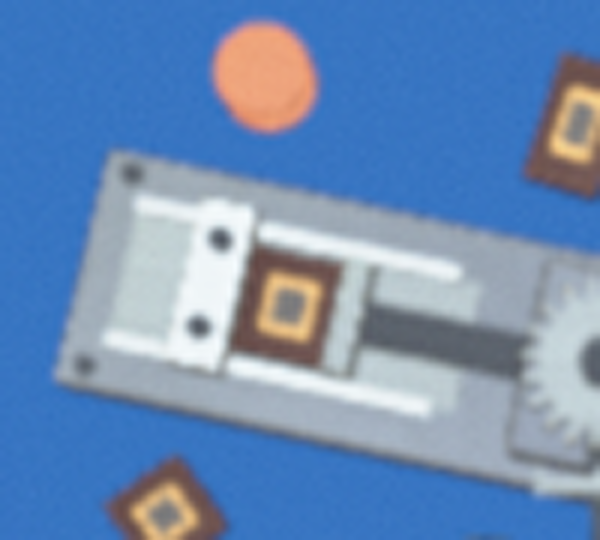

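View pics/scene9z.png

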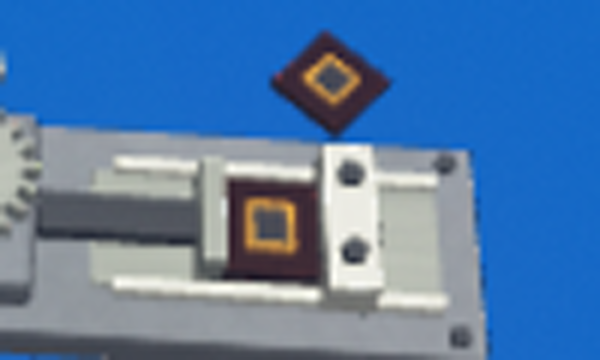

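In both views the package (top (288,305), scene (271,226)) appears to be touching the stop, and the force is beginning to rise. I'll continue in steps of 1–2 mm.

```bash
python3 -m pendant '[{"delta_pos":[0,0,-0.05],"twist":[0,-0.2,0],"grip":30},{"delta_pos":[0,0,-0.1],"twist":[0,-0.4,0],"grip":30},{"delta_pos":[0,0,-0.15],"twist":[0,-0.6,0],"grip":30},{"delta_pos":[0,0,-0.2],"twist":[0,-0.8,0],"grip":30},{"delta_pos":[0,0,-0.25],"twist":[0,-1,0],"grip":30}]'>/dev/null; python3 pol.py
```

```text
t 18.80 r 150.2 handle(tcp) 17.61deg yaw-err 1.31 z 79.9 Ft -8.67 Fr -0.99 Fz 1.8 w 27.1
```

```bash
python3 -m pendant '[{"delta_pos":[0,0,-0.05],"twist":[0,-0.2,0],"grip":30},{"delta_pos":[0,0,-0.1],"twist":[0,-0.4,0],"grip":30},{"delta_pos":[0,0,-0.15],"twist":[0,-0.6,0],"grip":30},{"delta_pos":[0,0,-0.2],"twist":[0,-0.8,0],"grip":30},{"delta_pos":[0,0,-0.25],"twist":[0,-1,0],"grip":30}]'>/dev/null; python3 pol.py
```

```text
t 19.30 r 150.2 handle(tcp) 18.45deg yaw-err 1.46 z 79.9 Ft -10.29 Fr -1.19 Fz 2.5 w 27.8
```

The force has risen about 3.5 N over free driving, which is roughly 35–45 N of squeeze and agrees with about 0.45 mm of travel after touch. Letting go now.

```bash
python3 -m pendant '[{"delta_pos":[0,0,0.1],"twist":[0,0,0],"grip":36},{"delta_pos":[0,0,0.25],"twist":[0,0,0],"grip":42},{"delta_pos":[0,0,0.3],"twist":[0,0,0],"grip":45},{"delta_pos":[0,0,0.3],"twist":[0,0,0],"grip":45},{"delta_pos":[0,0,0.3],"twist":[0,0,0],"grip":45}]'; python3 pol.py
```

```text
time_s: 19.8
ee_pos: [482.2, -17.7, 79.8]
ee_rot: [-90.0, 0.0, 6.5]
force: [-0.8, 0.3, -0.2]
gripper_width: 40.6
t 19.80 r 150.3 handle(tcp) 18.12deg yaw-err 1.83 z 79.8 Ft -0.39 Fr 0.78 Fz -0.2 w 40.6
```

```bash
python3 -m pendant '[{"delta_pos":[0,-1,0],"twist":[0,0,0],"grip":45},{"delta_pos":[0,-3,0],"twist":[0,0,0],"grip":45},{"delta_pos":[0,-6,0],"twist":[0,0,0],"grip":45},{"delta_pos":[-2,-9,0],"twist":[0,0,0],"grip":45},{"delta_pos":[-6,-12,0],"twist":[0,0,0],"grip":45}]'; python3 -m pendant '[{"delta_pos":[-3,-1,-4],"twist":[0,0,0],"grip":45},{"delta_pos":[-5,-2,-8],"twist":[0,0,0],"grip":45},{"delta_pos":[-5,-3,-12],"twist":[0,0,0],"grip":45},{"delta_pos":[-5,-3,-14],"twist":[0,0,0],"grip":45},{"delta_pos":[-5,-3,-14],"twist":[0,0,0],"grip":45}]'
python3 - <<'E'
from h import *
for n,(u,v,w,h) in {"top":(205,120,140,130),"scene":(305,160,140,120)}.items():
    im,d=imaging.grab_frame(n); crop(n,im,u,v,w,h,5 if n=="scene" else 4.5,f"pics/{n}10z.png")
E
```

```text
time_s: 20.3
ee_pos: [424.3, -24.5, 201.7]
ee_rot: [-90.1, -0.1, 6.5]
force: [-1.1, 0.4, 1.0]
gripper_width: 41.3
time_s: 20.8
ee_pos: [389.1, -171.3, 230.9]
ee_rot: [-90.1, -0.1, 6.3]
force: [-0.0, 0.6, -0.3]
gripper_width: 40.9
```

View pics/top10z.png

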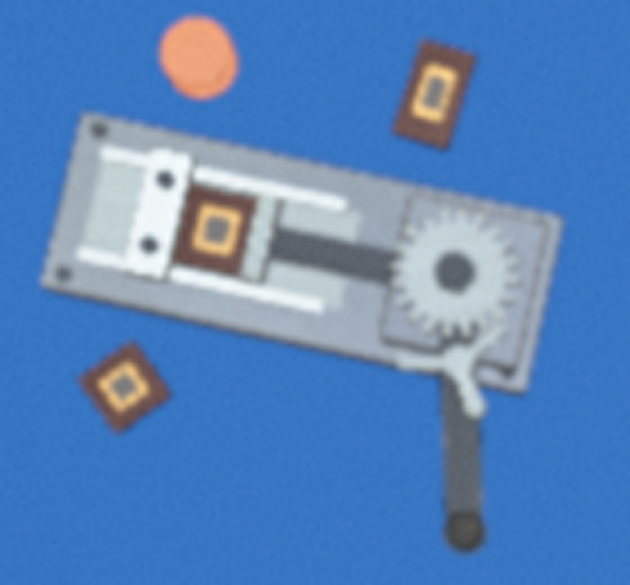

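View pics/scene10z.png

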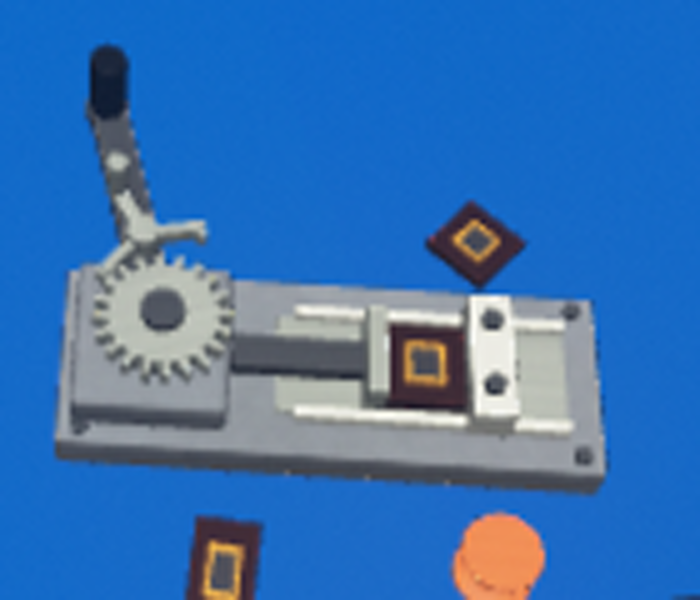

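The final pictures show the package (top (216,230)) squeezed between jaw and stop. The lever is over, at scene (117,160). The spare package, thin package and spool are at the same pixels as at the start, and the gripper is clear.

```bash
python3 -c "
from workcell import job,state
print(state()['time_s'],state()['force']); print(job.job_done())"
```

```text
20.9 [-0.10526901  1.22828247  0.48130896]
the job is handed in; nothing more can be done
None
```

I flipped the direction lever fully over and clamped the package against the back stop by swinging the handle. I then let go, moved the arm clear and handed the job in at 20.9 s.

- **Lever:** the picture gave an angle of about 20.7°, against a stop at 17.2°. The handle also began to swing with the last push, so the lever is at its stop.
- **Squeeze:** it took two driving swings and a short third one done slowly. The knob force rose from about 6.7 N to 10.3 N, and I took the jaw roughly 0.45 mm past touch. Together these put the squeeze at about 35–45 N. I did not test it again after letting go.
- **Last pictures:** the package sits tight between the jaw and the stop with no visible damage, and the lever is still over. The spare package, thin package and spool are where they started. I did not re-check the flux bottle, driver or jar, but the arm never worked near them.
- **One disagreement:** after release the handle looked about 3° further back than where the gripper left it. It may have been nudged in the free direction as the fingers opened, or it may be measuring error. The jaw did not visibly move.

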